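Release the lint-filter cassette with the pin

ROBOT

A 7-joint arm with a two-finger parallel gripper is mounted at the origin on a cart in front of the work surface, level with it; the furniture and walls round the work are solid. World frame = base frame: x ahead of the robot, y to its left, z up, the work surface at z = 0. Lengths are in mm, angles in rad, forces in N, time in s.
With the tool pointing down it reaches from about 425 to 825 mm from the base axis. Payload 3.6 kg.
Tool frame: the origin (TCP) lies at the centre of the arm's flange, where the gripper is bolted on; the fingertips stand 173 mm ahead of it and the grasp point (between the pads) lies 155 mm ahead of it; z points along the fingers, y is the direction in which the jaws open and shut (so a half turn about z gives the same grasp; the last joint's range is limited). The gripper opens to 85 mm and grips with 20 to 120 N. Pads are 22 mm wide; open, the fingers measure 114 mm over their backs; the gripper's body (76 mm by 85 mm) begins 54 mm behind the grasp point. The pads swing forward as they close: fully open they stand 13 mm farther back than shut.
Start: joints at [1.31, 0.615, -0.013, 1.423, 0.008, 1.103, -0.04], TCP at [151.232, -632.143, 404.697] pointing down, gripper open.
Joint ranges: [-3.12, 3.12], [-0.3, 2.06], [-1.34, 1.32], [0.26, 2.42], [-1.36, 4.5], [0.01, 1.98], [-2.84, 2.84]. Speed limits (rad/s): [2.79, 2.79, 3.14, 3.14, 3.14, 3.14, 3.14].

INTERFACE

Orientations are given as a rotation vector (axis times angle).
In Python, from cell import manip, optics, order gives the robot as it stands. The module is installed in compiled form; this text tells all that it offers.
- The arm moves only by the shell command python3 -m creep 'ROWS' [OPENING] [FORCE]. ROWS is JSON, a list of rows, each a list of 6 numbers: the shift along the tool's x, y, z in m, then the turn, a rotation vector about the tool's x, y, z in rad. In form: [[tx, ty, tz, rx, ry, rz], ...]. A call has 1 to 5 rows; each row is the pose to reach, as a shift and turn from the pose measured when the call began, along the tool's axes at that moment; what a row does not reach only later rows make up. A row lasts 1/8 s, in which the tool goes at most 62.5 mm and 10.7 degrees, less where a joint would pass 70% of its speed; a pose out of reach is approached as far as the arm can. A call with a gripper value outside its range is refused whole. OPENING is the finger opening in m, from 0 to 0.0854, set as the call begins (- or left out, the last holds). The fingers move at their own pace and stop on an object; FORCE is the grip in N (left out, the last holds). Time passes only in rows, so rows that repeat a pose let the fingers close. It gives the time, the measured TCP pose, the force and the opening at its end, in the units of the state.
- manip.get_obs(): the state, without advancing time (a new reading comes with each control period).
- optics.grab_frame(name): name is "side" or "top" or "wrist"; returns a dict with "image" (420x560x3 uint8, red, green, blue), "fov_y" (degrees; the focal length in pixels is half the picture's height over the tangent of half this angle, whatever the lens; pixels are square), "cx", "cy" (the principal point, pixels), "xyz" and "attitude" of the camera in the world; the wrist camera has in their place "mount" (4x4, takes a point from camera to tool coordinates, whose origin is the TCP and whose axes are the flange's). Camera axes: x right, y up, looking along -z (the intrinsics and any distortion apply to the point x, -y, -z); pixel columns grow to the right and rows downward; lengths in mm; the calibration is good to about 2 mm. A picture is of the moment at which its call begins: read the wrist's pose just before it. There is no depth.
- order.finish_job(): hands the job in, once; it reports no verdict.
The state is a dict: "clock": time; "qpos": joint angles; "qd": joint speeds; "joint_torque": joint torques, N m; "tcp_pos": TCP position; "ee_rot": TCP orientation; "ft_force": force on the tool from outside, world axes, zero at the start; "torque": the same for the moment, N m; "grip_width": finger opening in mm.
Only numpy, scipy, OpenCV 4.12 (cv2) and the standard library are available. Lean on these libraries where they do the work, as an engineer would, in place of code of your own. Each camera call takes 0.05 s, during which the arm holds its last target. There are 200 camera calls.

TASK

Take the release pin out of its stand, use it to hold down the button recessed in the lint-filter unit, and with the button held push the grey cassette all the way out through the open end. Feel your way and press gently, never forcing the latch or the button; then put the pin back upright and fully home in its stand, leaving the loose things around alone.

Things in the scene. Friction and masses are not known exactly. Their poses are not given: they have to be found in the camera images.
- unit: lint-filter unit, fixed: white housing 100 (x) x 130 (y) x 84 mm high, origin at the centre of its underside, z up. The roof, 6 mm thick, has a slot 22 mm wide at x = 0, from y = +18 mm to the open end at y = -65 mm; under it lies the grey cassette, whose 88 mm wide face plate closes the open end. More than 15 N between pin and unit in all (press plus push) damages it
- well (a point): fixed point level with the roof's top (84 mm above the worktop), over the centre of the shut cassette's well; axes as the unit's. The well is 13.5 mm square in the cassette's top; at its bottom, 7 mm down, is the round button (12 mm). How deep it all sits varies widely and is not measured: cassette's top 8 to 36 mm, button 15 to 43 mm below the roof's top
- slot_end (a point): fixed point on the roof's top at the open end of the slot (y = -65 mm): the cassette comes out this way, to the unit's -y, 2 N friction. Its button moves along with it, goes down 6 mm on a spring (1 N to start, 4.5 N at its hard stop) and frees the cassette only in its last 1.5 mm. Keep it down while pushing: if it comes up, it locks again at the next catch (0, 12 or 24 mm)
- cassette (a joint): how far the cassette is out, m: 0 shut and latched (1.5 mm play), 0.050 at its stop, fully out. The catches end at 0.035; it stays where it is left and past the last catch cannot slide back in
- pin_grip (a point): centre of the release pin's handle, 96 mm above the tip and 34 mm above the collar's underside. The pin stands upright in the stand: black handle 14 x 14 mm, 60 mm long; a collar 22 mm across, 4 mm thick; a steel shaft 7 mm thick, 62 mm long, flat tip. z runs from tip to handle, x and y are square to the handle's faces. About 60 g
- pin_tip (a point): centre of the flat tip of the pin's steel shaft
- stand_hole (a point): centre of the mouth of the hole in the pin stand, a grey block 56 x 56 x 72 mm high fixed to the worktop; the point is on its top face, 72 mm above the worktop. The hole is 12 mm square and 67 mm deep with a small chamfer; the pin stands in it, its collar resting on the top face
- thread: cream cotton reel, 30 mm across and 48 mm high, loose; origin at its underside; leave alone
- jar: small jar with dark lid, 44 mm across and 105 mm high, loose; origin at its underside; leave alone

How it is judged:
By the outcome, as a careful person would: the job done as asked, in the order asked, and still so for the second after the job is handed in, with the robot touching nothing.
It also fails if it takes over 72 s, if anything falls off the work surface, if the arm or the gripper's body presses on something with over 40 N, if the wrist force passes 120 N, or if a joint passes its speed limit or range.

## Working session

There is one attempt and no reset: what is moved stays moved. The work goes in short steps, Python scripts to look and compute and a shell command to move; the robot and the scene stay as the last step left them, time stands still between calls to the robot, and variables do not carry over. Pictures are saved under pics/ and viewed, about 8 in all and at most 12, crops included, and the job is handed in when it is done.

```bash
mkdir -p pics; python3 - <<'E'
from cell import manip, optics
import cv2,numpy as np
print(manip.get_obs())
for n in ["side","top"]:
    f=optics.grab_frame(n)
    print(n,{k:v for k,v in f.items() if k!="image"})
    cv2.imwrite(f"pics/{n}0.png",f["image"][:,:,::-1])
E
```

```text
{'clock': 0.0, 'qpos': array([ 1.30948842,  0.61595987, -0.01261215,  1.42492783,  0.00806507,
        1.1034007 , -0.04037197]), 'qd': array([6.73057492e-04, 8.70611466e-04, 2.59248026e-05, 8.65163191e-04,
       2.12052191e-04, 3.55297533e-04, 1.01141413e-03]), 'joint_torque': array([ 4.42487162e-04, -4.69214952e+01,  2.59391433e-01, -1.71033776e+01,
        9.98060976e-03,  9.75948205e-03, -9.96252083e-06]), 'tcp_pos': array([ 151.16925142, -631.84722956,  403.50158051]), 'ee_rot': array([-3.11734332e+00, -3.67798675e-01,  5.03479938e-04]), 'ft_force': array([ 0.32548604, -0.16757614, -0.42689488]), 'torque': array([-0.02824676,  0.00228027, -0.00917885]), 'grip_width': 85.3416955487719}
side {'fov_y': 52.10780821581138, 'cx': 282.1106528355601, 'cy': 209.88632499219094, 'xyz': array([-243.75219899, -340.11801093,  471.92524394]), 'attitude': array([ 0.92229104, -0.8305989 , -1.33818521])}
top {'fov_y': 52.41335494070963, 'cx': 277.7202695255842, 'cy': 212.2540342069934, 'xyz': array([ 391.28736419, -272.32515093,  922.12256907]), 'attitude': array([ 0.12058173, -0.08245274, -1.59763834])}
```

View pics/side0.png

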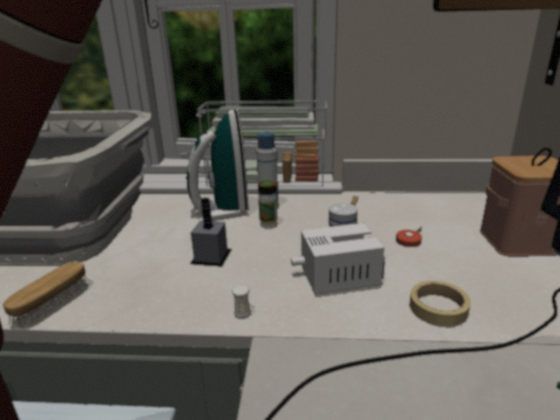

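View pics/top0.png

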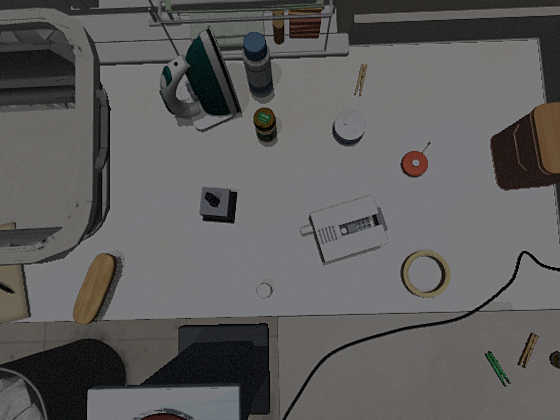

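The side view shows the stand with pin at (208,235) and the unit at (342,258). The top view shows the stand at (217,203), the unit at (345,228) with its slot running right, and the reel at (264,290). I'll zoom in on the stand and unit.

```bash
python3 - <<'E'
import cv2,numpy as np
a=cv2.imread("pics/top0.png")
g=lambda i:(255*(i/255.)**0.6).astype(np.uint8)
u=cv2.resize(g(a[185:275,290:400]),None,fx=5,fy=5,interpolation=cv2.INTER_CUBIC)
s=cv2.resize(g(a[175:232,190:247]),None,fx=5,fy=5,interpolation=cv2.INTER_CUBIC)
c=np.zeros((600,800,3),np.uint8); c[:450,:550]=u; c[:285,555-40:800][:, :]=0 if 0 else c[:285,515:800]
c=np.zeros((600,800,3),np.uint8); c[:450,:550]=u; 
s=cv2.resize(s,(245,245));c[:245,555:800]=s
cv2.imwrite("pics/z1.png",c)
E
```

```text
(no output)
```

View pics/z1.png

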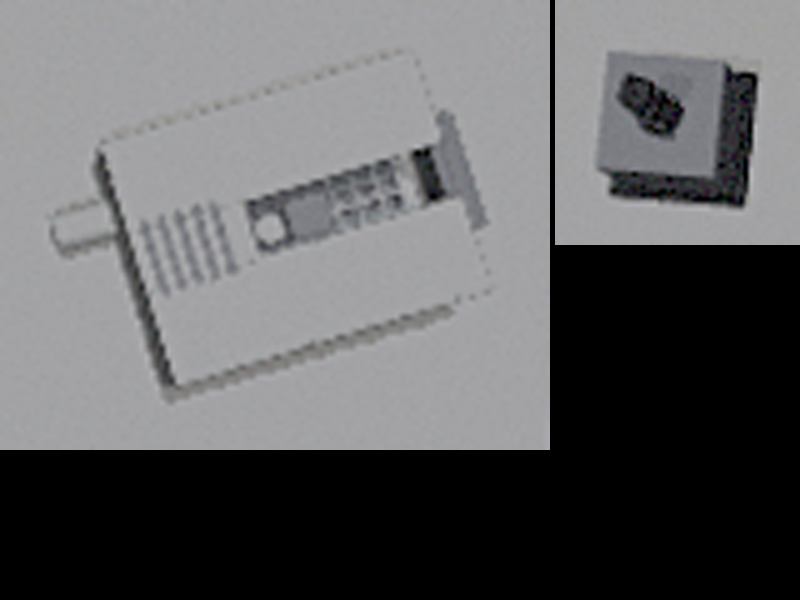

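The crop shows the unit's roof with its slot toward the right, the bright button near (344,231) in the full image, and the stand's top with the handle leaning up-left in perspective.

```bash
cat > h.py <<'E'
import numpy as np, cv2
from scipy.spatial.transform import Rotation as R
from cell import manip, optics
def cam(name, f, obs=None):
    F=210/np.tan(np.radians(f["fov_y"])/2); K=np.array([[F,0,f["cx"]],[0,F,f["cy"]],[0,0,1]])
    if name=="wrist":
        M=np.array(f["mount"]); Rt=R.from_rotvec(obs["ee_rot"]).as_matrix()
        Rc=Rt@M[:3,:3]; p=Rt@M[:3,3]+obs["tcp_pos"]
    else: Rc=R.from_rotvec(f["attitude"]).as_matrix(); p=np.array(f["xyz"])
    return K,Rc@np.diag([1,-1,-1]),p
def ray(c,uv,z):
    K,Rc,p=c; d=Rc@np.linalg.solve(K,[uv[0],uv[1],1.]); return p+d*(z-p[2])/d[2]
def proj(c,X):
    K,Rc,p=c; q=(np.atleast_2d(X)-p)@Rc@K.T; return q[:,:2]/q[:,2:]
def grab(name,fn=None):
    o=manip.get_obs(); f=optics.grab_frame(name)
    if fn: cv2.imwrite(fn,f["image"][:,:,::-1])
    return f["image"],cam(name,f,o),o
def row(pos,yaw,o=None):
    "row (m,rad) to TCP pos, tool down, tool-y (jaw) at world angle yaw"
    o=o or manip.get_obs(); Rt=R.from_rotvec(o["ee_rot"])
    y=np.array([np.cos(yaw),np.sin(yaw),0]); z=np.array([0,0,-1.])
    T=R.from_matrix(np.c_[np.cross(y,z),y,z])
    d=Rt.inv().apply(np.array(pos)-o["tcp_pos"])/1000; r=(Rt.inv()*T).as_rotvec()
    return np.round(d,5),np.round(r,4)
def st():
    o=manip.get_obs(); Rm=R.from_rotvec(o["ee_rot"]).as_matrix()
    print("t",round(o["clock"],2),"tcp",o["tcp_pos"].round(1),"F",o["ft_force"].round(2),"w",round(o["grip_width"],1),"jawyaw",round(np.arctan2(Rm[1,1],Rm[0,1]),4),"z",Rm[:,2].round(4),"q",o["qpos"].round(2)); return o
E
python3 - <<'E'
from h import *
K=210/np.tan(np.radians(52.41335494070963)/2)
f=dict(fov_y=52.41335494070963,cx=277.7202695255842,cy=212.2540342069934,xyz=[391.28736419,-272.32515093,922.12256907],attitude=[0.12058173,-0.08245274,-1.59763834])
c=cam("top",f)
print("unit corners");P=[ray(c,(290+a/5-.4,185+b/5-.4),84) for a,b in [(100,148),(410,50),(490,290),(165,388)]]
for p in P: print(p.round(1))
# fit rect: model corners x=+-50,y=+-65; +y end is left
print(np.linalg.norm(P[0]-P[1]),np.linalg.norm(P[1]-P[2]),np.linalg.norm(P[2]-P[3]),np.linalg.norm(P[3]-P[0]))
print("button est",ray(c,(344-.4,230.6-.4),55))
s=245/57
S=[ray(c,(190+(a-555)/s-.4,175+b/s-.4),72) for a,b in [(608,52),(725,62),(715,178),(600,170)]]
for p in S: print(p.round(1))
print("stand",np.mean(S,0)); 
print("handle top",ray(c,(190+(632-555)/s-.4,175+90/s-.4),72+64))
print("thread",ray(c,(264,288),48))
st(); print(np.mean(P,0))
E
```

```text
unit corners
[ 494.3 -316.4   84. ]
[ 529.6 -440.4   84. ]
[ 433.8 -466.2   84. ]
[ 399.4 -338.2   84. ]
128.92174817983232 99.17233388468811 132.52450586995414 97.33523785454429
button est [ 462.98670882 -385.63551116   55.        ]
[ 558.9 -100.5   72. ]
[ 552.3 -156.    72. ]
[ 497.2 -150.6   72. ]
[502.7 -96.5  72. ]
stand [ 527.75165237 -125.88855836   72.        ]
handle top [ 529.04829424 -123.88694102  136.        ]
thread [ 351.27983991 -220.72165872   48.        ]
t 0.1 tcp [ 151.2 -631.9  403.6] F [0.8  0.05 0.03] w 85.6 jawyaw -1.336 z [-6.0e-04  2.3e-03 -1.0e+00] q [ 1.31  0.62 -0.01  1.42  0.01  1.1  -0.04]
[ 464.26233018 -390.29632679   84.        ]
```

```bash
python3 - <<'E'
from h import *
f=optics.grab_frame("wrist");print(np.array(f["mount"]).round(3),f["fov_y"],f["cx"],f["cy"])
print(row([470,-170,400],-1.336))
E
```

```text
[[ 1.0000e-03  9.5000e-01  3.1200e-01  7.9928e+01]
 [ 1.0000e+00 -0.0000e+00 -3.0000e-03 -6.6500e-01]
 [-2.0000e-03  3.1200e-01 -9.5000e-01  3.1237e+01]
 [ 0.0000e+00  0.0000e+00  0.0000e+00  1.0000e+00]] 69.2683634708148 277.8403260651704 208.16945197301027
(array([ 0.41755, -0.37506,  0.00454]), array([-0.002 , -0.    ,  0.0001]))
```

```bash
python3 -m creep '[[0.06,-0.04,0,0,0,0],[0.12,-0.085,0,0,0,0],[0.17,-0.125,0,0,0,0],[0.22,-0.165,0,0,0,0],[0.27,-0.21,0,0,0,0]]'; python3 - <<'E'
from h import *
st(); print(row([500,-150,400],-1.5708))
E
```

```text
clock: 0.78
tcp_pos: [348.6, -387.5, 404.1]
ee_rot: [-3.118, -0.368, -0.0]
ft_force: [0.7, -0.4, -0.3]
grip_width: 85.8
t 0.78 tcp [ 348.6 -387.5  404.1] F [ 0.73 -0.43 -0.29] w 85.8 jawyaw -1.3358 z [-1.0e-04  1.9e-03 -1.0e+00] q [ 0.83  0.42 -0.04  1.79  0.02  0.93 -0.56]
(array([ 0.20253, -0.19572,  0.00454]), array([-1.90e-03, -1.00e-04,  2.35e-01]))
```

```bash
python3 -m creep '[[0.04,-0.04,0,0,0,0.06],[0.085,-0.08,0,0,0,0.12],[0.13,-0.125,0,0,0,0.18],[0.17,-0.165,0,0,0,0.235],[0.2,-0.195,0,0,0,0.235]]'; python3 -m creep '[[0,0,0,0,0,0],[0,0,0,0,0,0]]' >/dev/null; python3 - <<'E'
from h import *
st(); im,c,o=grab("wrist","pics/w1.png"); im=im[:,:,::-1]
print(proj(c,[[528,-126,72],[528,-126,136]]))
E
```

```text
clock: 1.4
tcp_pos: [498.8, -148.3, 404.4]
ee_rot: [-3.139, -0.005, 0.0]
ft_force: [0.5, -0.5, 0.3]
grip_width: 85.6
t 1.65 tcp [ 498.5 -148.7  404.1] F [ 0.02 -0.07  0.55] w 85.7 jawyaw -1.5681 z [-0.0011  0.0022 -1.    ] q [ 0.28  0.41 -0.04  1.8   0.02  0.93 -1.34]
[[255.56704855 161.44789058]
 [249.96528381 174.89312477]]
```

View pics/w1.png

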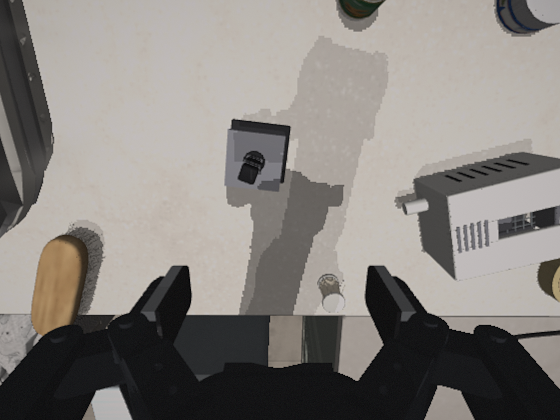

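The wrist view shows the stand top at about (257,157) and the handle top near (247,175). The next crop should give the handle's yaw.

```bash
python3 - <<'E'
import cv2,numpy as np
a=cv2.imread("pics/w1.png")[115:200,215:300]
cv2.imwrite("pics/z2.png",cv2.resize((255*(a/255.)**.5).astype(np.uint8),None,fx=7,fy=7,interpolation=cv2.INTER_CUBIC))
E
```

```text
(no output)
```

View pics/z2.png

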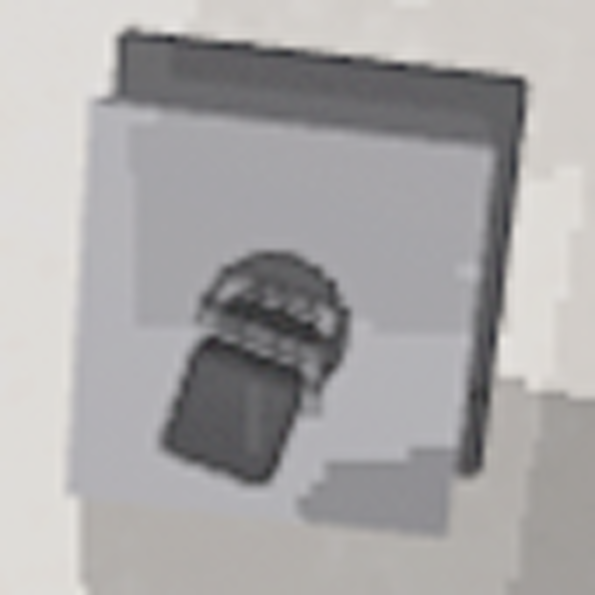

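```bash
python3 - <<'E'
from h import *
o=manip.get_obs(); f=optics.grab_frame("wrist"); c=cam("wrist",f,o)
px=lambda p:(215+p[0]/7-.43,115+p[1]/7-.43)
H=np.array([ray(c,px(p),136) for p in [(200,338),(302,372),(268,485),(162,443)]]);print(H.round(1),H.mean(0))
for i in range(4): d=H[(i+1)%4]-H[i];print(np.linalg.norm(d).round(1),np.degrees(np.arctan2(d[1],d[0])).round(1))
S=np.array([ray(c,px(p),72) for p in [(88,98),(497,148),(445,533),(68,492)]]);print(S.round(1),S.mean(0))
for i in range(4): d=S[(i+1)%4]-S[i];print(np.linalg.norm(d).round(1),np.degrees(np.arctan2(d[1],d[0])).round(1))
print("collar",ray(c,px((275,325)),76))
E
```

```text
[[ 537.3 -121.9  136. ]
 [ 533.5 -133.3  136. ]
 [ 520.4 -129.1  136. ]
 [ 525.3 -117.2  136. ]] [ 529.11285448 -125.38680988  136.        ]
11.9 -108.6
13.7 162.4
12.9 67.8
12.9 -21.5
[[ 559.3 -100.4   72. ]
 [ 552.7 -156.6   72. ]
 [ 497.8 -149.5   72. ]
 [ 503.8  -94.7   72. ]] [ 528.38063672 -125.30808556   72.        ]
56.5 -96.7
55.4 172.7
55.1 83.7
55.7 -5.9
collar [ 528.8140539  -125.66432068   76.        ]
```

```bash
python3 - <<'E'
from h import *
st(); print(row([528.5,-125.5,330],np.radians(-110)))
E
```

```text
t 1.75 tcp [ 498.  -150.   404.3] F [-0.23 -0.06 -0.7 ] w 85.1 jawyaw -1.571 z [-9.0e-04  1.8e-03 -1.0e+00] q [ 0.28  0.41 -0.04  1.8   0.02  0.93 -1.34]
(array([ 0.03055, -0.02435,  0.0743 ]), array([-0.0016,  0.0012,  0.3488]))
```

```bash
python3 -m creep '[[0.015,-0.012,0.035,0,0,0.12],[0.0305,-0.0243,0.074,-0.0016,0.0012,0.25],[0.0305,-0.0243,0.074,-0.0016,0.0012,0.349],[0.0305,-0.0243,0.074,-0.0016,0.0012,0.349]]' 0.05 30; python3 - <<'E'
from h import *
for i in range(4):
    im,c,o=grab("wrist"); print(o["tcp_pos"].round(1),proj(c,[528.5,-125.5,106])[0].round(0))
st(); print(row([528.5,-125.5,261],np.radians(-110)))
E
```

```text
clock: 2.25
tcp_pos: [528.1, -126.9, 329.9]
ee_rot: [3.092, -0.548, -0.002]
ft_force: [0.5, 0.6, -0.4]
grip_width: 50.2
[ 528.1 -126.9  329.9] [275. 231.]
[ 528.1 -127.   330.4] [275. 231.]
[ 528.2 -126.9  330.8] [276. 231.]
[ 528.2 -126.7  330.9] [276. 231.]
t 2.45 tcp [ 528.2 -126.5  331. ] F [-0.44 -0.32  0.98] w 50.0 jawyaw -1.9207 z [ 1.2e-03 -5.0e-04 -1.0e+00] q [ 0.16  0.54  0.05  1.83 -0.04  0.78 -1.69]
(array([-0.00019, -0.00104,  0.06999]), array([ 0.    , -0.0013, -0.0009]))
```

```bash
python3 -m creep '[[0,-0.001,0.025,0,0,0],[0,-0.001,0.05,0,0,0],[0,-0.001,0.07,0,0,0],[0,-0.001,0.07,0,0,0]]'; python3 -m creep '[[0,0,0,0,0,0],[0,0,0,0,0,0],[0,0,0,0,0,0],[0,0,0,0,0,0]]' 0.005 40; python3 - <<'E'
from h import *
st(); im,c,o=grab("wrist","pics/w2.png"); st()
E
```

```text
clock: 2.95
tcp_pos: [528.1, -125.9, 260.2]
ee_rot: [3.093, -0.547, -0.002]
ft_force: [0.7, -0.9, 0.8]
grip_width: 49.9
clock: 3.45
tcp_pos: [528.4, -126.1, 261.3]
ee_rot: [3.093, -0.547, 0.001]
ft_force: [-0.7, -0.4, 5.8]
grip_width: 13.3
t 3.45 tcp [ 528.4 -126.1  261.3] F [-0.7  -0.37  5.85] w 13.3 jawyaw -1.9209 z [ 6.e-04 -5.e-04 -1.e+00] q [ 0.17  0.64  0.04  1.89 -0.04  0.61 -1.68]
t 3.5 tcp [ 528.5 -126.1  261.3] F [-0.61  0.81  6.08] w 13.4 jawyaw -1.921 z [ 7.e-04 -5.e-04 -1.e+00] q [ 0.17  0.64  0.04  1.89 -0.04  0.61 -1.69]
```

View pics/w2.png

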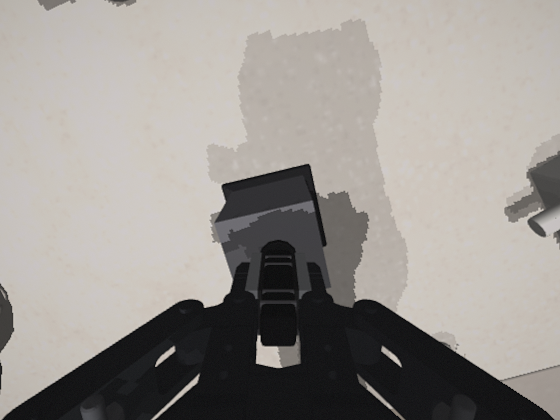

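Pin gripped square, width 13.4. Lifting straight up now.

```bash
python3 -m creep '[[0,0,-0.02,0,0,0],[0,0,-0.05,0,0,0],[0,0,-0.08,0,0,0],[0,0,-0.1,0,0,0],[0,0,-0.1,0,0,0]]'; python3 - <<'E'
from h import *
st(); print(row([408,-405,350],np.radians(-74.5)))
E
```

```text
clock: 4.12
tcp_pos: [528.6, -126.1, 362.5]
ee_rot: [3.093, -0.547, 0.006]
ft_force: [0.2, -0.0, -1.2]
grip_width: 13.6
t 4.12 tcp [ 528.6 -126.1  362.5] F [ 0.24 -0.   -1.22] w 13.6 jawyaw -1.9208 z [ 0.0038 -0.0011 -1.    ] q [ 0.16  0.5   0.06  1.79 -0.03  0.85 -1.69]
(array([-0.01773,  0.30341,  0.0123 ]), array([ 0.001 , -0.0039, -0.6205]))
```

```bash
python3 -m creep '[[-0.003,0.05,0.002,0,0,-0.12],[-0.007,0.11,0.005,0,0,-0.25],[-0.011,0.17,0.008,0,-0.002,-0.38],[-0.015,0.23,0.011,0.001,-0.003,-0.5],[-0.0177,0.285,0.0123,0.001,-0.004,-0.62]]'; python3 -m creep '[[0,0,0,0,0,0],[0,0,0,0,0,0]]' ; python3 - <<'E'
from h import *
st(); im,c,o=grab("wrist","pics/w3.png")
a=np.array([np.cos(np.radians(15.5)),np.sin(np.radians(15.5)),0]);b=np.array([-a[1],a[0],0]);u=np.array([464.3,-390.3,84])
P=proj(c,[u+x*a+y*b for x,y in [(0,0),(-11,18),(11,18),(11,-65),(-11,-65),(50,65),(50,-65),(-50,65)]]);print(P.round(0))
f=im[:,:,::-1]; x0,x1=[int(v) for v in (P[:5,0].min()-60,P[:5,0].max()+60)]; y0,y1=[int(v) for v in (P[:5,1].min()-60,P[:5,1].max()+60)]
x0=max(x0,0);y0=max(y0,0);cr=f[y0:y1,x0:x1];print(x0,y0,cr.shape)
s=min(800/cr.shape[1],600/cr.shape[0]);print(s)
cv2.imwrite("pics/z3.png",cv2.resize((255*(cr/255.)**.6).astype(np.uint8),None,fx=s,fy=s,interpolation=cv2.INTER_CUBIC))
E
```

```text
clock: 4.75
tcp_pos: [412.7, -389.4, 348.2]
ee_rot: [-3.11, -0.427, 0.003]
ft_force: [0.4, -0.6, -1.3]
grip_width: 13.2
clock: 5.0
tcp_pos: [412.5, -388.8, 346.7]
ee_rot: [-3.107, -0.426, 0.005]
ft_force: [-0.1, 0.6, -0.5]
grip_width: 13.3
t 5.0 tcp [ 412.5 -388.8  346.7] F [-0.1   0.62 -0.5 ] w 13.3 jawyaw -1.2984 z [-0.004   0.0051 -1.    ] q [ 0.79  0.55 -0.11  1.74  0.08  0.86 -0.65]
[[300. 150.]
 [276. 164.]
 [277. 135.]
 [388. 135.]
 [385. 165.]
 [210.  78.]
 [395.  78.]
 [218. 212.]]
216 75 (149, 232, 3)
3.4482758620689653
```

View pics/z3.png

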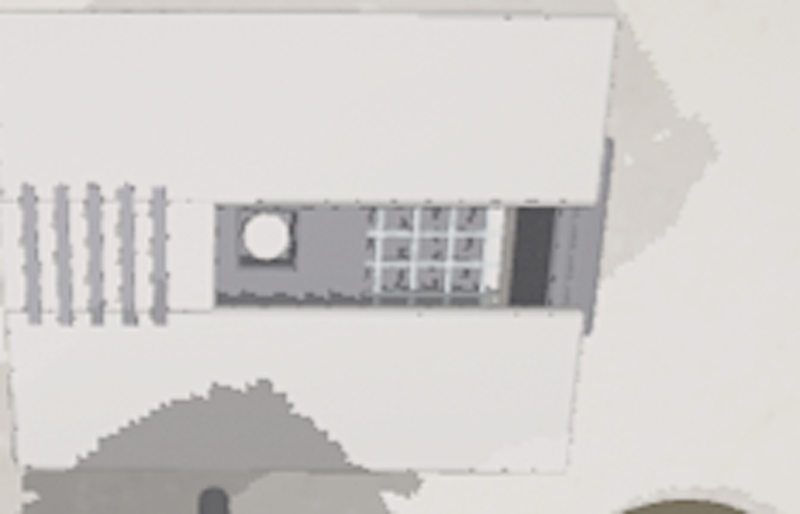

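The crop shows the slot (closed end at crop x=215, rows 203–308), the square well centred at crop (267,238) with the bright button, and the gripper's shadow below. Next I'll compute the unit frame and the well position.

```bash
python3 - <<'E'
from h import *
o=manip.get_obs(); f=optics.grab_frame("wrist"); c=cam("wrist",f,o); st()
px=lambda p:(216+p[0]/3.448-.36,75+p[1]/3.448-.36)
a=np.array([np.cos(np.radians(15.5)),np.sin(np.radians(15.5)),0]);b=np.array([-a[1],a[0],0]);u=np.array([464.3,-390.3,84])
def uc(p,z):
    w=ray(c,px(p),z); return w.round(1),round((w-u)@a,1),round((w-u)@b,1)
for n,p in dict(sl_tl=(215,203),sl_bl=(215,309),sl_tr=(605,203),sl_br=(586,312),corn_tr=(617,15),corn_br=(568,471)).items(): print(n,uc(p,84))
for z in (76,66,56,48): print(z,"well",uc((267,238),z),"w",[uc(p,z)[1:] for p in ((240,210),(295,268))])
E
```

```text
t 5.1 tcp [ 413.8 -387.4  347.4] F [ 0.02 -0.09 -0.87] w 13.4 jawyaw -1.2946 z [-0.0026  0.0044 -1.    ] q [ 0.79  0.55 -0.11  1.74  0.08  0.86 -0.65]
sl_tl (array([ 472.5, -369.7,   84. ]), np.float64(13.4), np.float64(17.6))
sl_bl (array([ 450.4, -376. ,   84. ]), np.float64(-9.5), np.float64(17.5))
sl_tr (array([ 495.4, -450.4,   84. ]), np.float64(13.9), np.float64(-66.2))
sl_br (array([ 472.3, -455.4,   84. ]), np.float64(-9.7), np.float64(-64.9))
corn_tr (array([ 530.8, -438.4,   84. ]), np.float64(51.2), np.float64(-64.1))
corn_br (array([ 436.3, -465.5,   84. ]), np.float64(-47.0), np.float64(-65.0))
76 well (array([ 467.7, -383.2,   76. ]), np.float64(5.2), np.float64(5.9)) w [(np.float64(11.3), np.float64(12.1)), (np.float64(-1.5), np.float64(-0.6))]
66 well (array([ 466.8, -384. ,   66. ]), np.float64(4.1), np.float64(5.4)) w [(np.float64(10.4), np.float64(11.9)), (np.float64(-2.9), np.float64(-1.3))]
56 well (array([ 465.8, -384.7,   56. ]), np.float64(3.0), np.float64(5.0)) w [(np.float64(9.6), np.float64(11.6)), (np.float64(-4.2), np.float64(-2.1))]
48 well (array([ 465.1, -385.3,   48. ]), np.float64(2.1), np.float64(4.6)) w [(np.float64(8.9), np.float64(11.5)), (np.float64(-5.3), np.float64(-2.7))]
```

```bash
python3 - <<'E'
from h import *
T=[]
for i in range(6):
    o=manip.get_obs();T.append(o["tcp_pos"]);optics.grab_frame("wrist")
print(np.array(T).round(1)); st(); print(row([463.2,-385.4,347],np.radians(-74.5)))
E
```

```text
[[ 413.8 -387.4  347.4]
 [ 414.  -387.4  347.7]
 [ 414.  -387.5  348. ]
 [ 413.9 -387.8  348.1]
 [ 413.7 -388.1  348.2]
 [ 413.5 -388.4  348.3]]
t 5.4 tcp [ 413.3 -388.6  348.3] F [-0.28  0.59 -0.39] w 13.5 jawyaw -1.2962 z [-0.0021  0.002  -1.    ] q [ 0.79  0.55 -0.11  1.74  0.08  0.86 -0.65]
(array([0.04895, 0.01042, 0.00123]), array([-0.0025,  0.0015,  0.0041]))
```

```bash
python3 -m creep '[[0.025,0.005,0.001,-0.002,0.001,0.004],[0.049,0.0104,0.001,-0.0025,0.0015,0.004],[0.049,0.0104,0.001,-0.0025,0.0015,0.004],[0.049,0.0104,0.001,-0.0025,0.0015,0.004]]'; python3 - <<'E'
from h import *
st(); im,c,o=grab("wrist"); im2,c2,_=grab("side")
a=np.array([np.cos(np.radians(15.5)),np.sin(np.radians(15.5)),0]);b=np.array([-a[1],a[0],0]);u=np.array([464.3,-390.3,84])
Rt=R.from_rotvec(o["ee_rot"]).as_matrix(); tip=o["tcp_pos"]+Rt@[0,0,251]
print("tip",tip.round(1),proj(c,tip).round(1),"well",proj(c,[u+5*b-[0,0,26]]).round(1))
q=proj(c2,tip)[0];print("side",q.round(1))
f=im[:,:,::-1][80:290,180:400]; g=im2[:,:,::-1][170:300,250:400]
o1=cv2.resize(f,(440,420),interpolation=cv2.INTER_CUBIC);o2=cv2.resize(g,(360,312),interpolation=cv2.INTER_CUBIC)
m=np.zeros((420,800,3),np.uint8);m[:,:440]=o1;m[:312,440:]=o2;cv2.imwrite("pics/z4.png",(255*(m/255.)**.6).astype(np.uint8))
E
```

```text
clock: 5.9
tcp_pos: [462.4, -385.5, 347.0]
ee_rot: [-3.113, -0.423, 0.003]
ft_force: [-0.8, -0.4, 0.4]
grip_width: 13.4
t 5.9 tcp [ 462.4 -385.5  347. ] F [-0.8  -0.44  0.4 ] w 13.4 jawyaw -1.3006 z [-1.6e-03 -1.0e-04 -1.0e+00] q [ 0.72  0.6  -0.11  1.64  0.08  0.91 -0.71]
tip [ 461.9 -385.5   96.1] [[277.9 217.8]] well [[278.1 202. ]]
side [337.3 233.4]
```

View pics/z4.png

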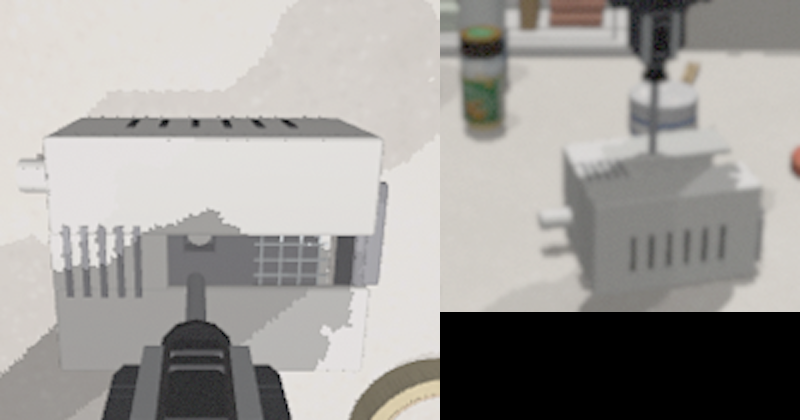

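The wrist crop shows the tip at (278,217), inside the slot and about 1 px left of the well at (279.5,200). The side view shows the pin upright. I'll correct about 1 mm and go down by feel.

```bash
python3 -m creep '[[0.001,0.0008,0.006,0,0,0],[0.001,0.0008,0.012,0,0,0],[0.001,0.0008,0.016,0,0,0],[0.001,0.0008,0.018,0,0,0]]'; python3 -m creep '[[0,0,0.002,0,0,0],[0,0,0.004,0,0,0],[0,0,0.006,0,0,0],[0,0,0.006,0,0,0]]';python3 -m creep '[[0,0,0,0,0,0]]'
```

```text
clock: 6.5
tcp_pos: [463.1, -386.3, 328.7]
ee_rot: [-3.113, -0.421, 0.003]
ft_force: [-0.0, -0.3, -0.8]
grip_width: 13.3
clock: 7.0
tcp_pos: [463.0, -386.2, 322.5]
ee_rot: [-3.112, -0.421, 0.003]
ft_force: [-0.1, -0.1, -0.5]
grip_width: 13.3
clock: 7.12
tcp_pos: [463.1, -386.3, 322.6]
ee_rot: [-3.113, -0.421, 0.003]
ft_force: [0.5, -0.8, -1.1]
grip_width: 13.4
```

```bash
for i in 1; do python3 -m creep '[[0,0,0.0015,0,0,0],[0,0,0.003,0,0,0],[0,0,0.004,0,0,0],[0,0,0.004,0,0,0]]';done; python3 -m creep '[[0,0,0.0015,0,0,0],[0,0,0.003,0,0,0],[0,0,0.004,0,0,0],[0,0,0.004,0,0,0]]'
```

```text
clock: 7.62
tcp_pos: [463.0, -386.3, 318.5]
ee_rot: [-3.112, -0.422, 0.003]
ft_force: [0.4, -0.4, -0.3]
grip_width: 13.5
clock: 8.12
tcp_pos: [463.0, -386.2, 314.4]
ee_rot: [-3.112, -0.421, 0.004]
ft_force: [-0.2, -0.1, -0.1]
grip_width: 13.7
```

```bash
python3 -m creep '[[0,0,0.001,0,0,0],[0,0,0.002,0,0,0],[0,0,0.003,0,0,0],[0,0,0.003,0,0,0]]'
```

```text
clock: 8.62
tcp_pos: [463.0, -386.2, 311.2]
ee_rot: [-3.112, -0.421, 0.004]
ft_force: [0.0, -1.1, -1.1]
grip_width: 13.5
```

Tip at about 60 mm and still free, so I'll continue in small steps.

```bash
python3 -m creep '[[0,0,0.001,0,0,0],[0,0,0.002,0,0,0],[0,0,0.003,0,0,0],[0,0,0.003,0,0,0]]'
```

```text
clock: 9.12
tcp_pos: [462.9, -386.2, 308.1]
ee_rot: [-3.112, -0.421, 0.004]
ft_force: [-0.4, 0.5, -0.9]
grip_width: 13.1
```

```bash
python3 -m creep '[[0,0,0.001,0,0,0],[0,0,0.002,0,0,0],[0,0,0.002,0,0,0]]'
```

```text
clock: 9.5
tcp_pos: [462.9, -386.2, 306.0]
ee_rot: [-3.112, -0.421, 0.004]
ft_force: [0.2, 0.3, -0.6]
grip_width: 13.5
```

```bash
python3 -m creep '[[0,0,0.001,0,0,0],[0,0,0.002,0,0,0],[0,0,0.002,0,0,0]]'
```

```text
clock: 9.88
tcp_pos: [462.8, -386.1, 303.9]
ee_rot: [-3.112, -0.421, 0.005]
ft_force: [-0.4, 0.5, 0.8]
grip_width: 13.2
```

```bash
python3 -m creep '[[0,0,0.001,0,0,0],[0,0,0.001,0,0,0]]'
```

```text
clock: 10.12
tcp_pos: [462.8, -386.1, 302.7]
ee_rot: [-3.111, -0.421, 0.005]
ft_force: [-0.3, 0.1, -1.2]
grip_width: 13.6
```

```bash
python3 -m creep '[[0,0,0.001,0,0,0],[0,0,0.001,0,0,0]]'
```

```text
clock: 10.38
tcp_pos: [462.8, -386.1, 301.6]
ee_rot: [-3.111, -0.421, 0.005]
ft_force: [0.1, -0.2, -1.0]
grip_width: 13.2
```

```bash
python3 -m creep '[[0,0,0.001,0,0,0],[0,0,0.001,0,0,0]]'
```

```text
clock: 10.62
tcp_pos: [462.7, -386.1, 300.5]
ee_rot: [-3.111, -0.421, 0.006]
ft_force: [-0.5, 0.1, -0.9]
grip_width: 13.3
```

```bash
python3 -m creep '[[0,0,0.0015,0,0,0],[0,0,0.0015,0,0,0]]'|grep -v ee
```

```text
clock: 10.88
tcp_pos: [462.7, -386.0, 298.9]
ft_force: [0.4, 0.3, -0.7]
grip_width: 13.4
```

```bash
python3 -m creep '[[0,0,0.0015,0,0,0],[0,0,0.0015,0,0,0]]'|grep -v ee
```

```text
clock: 11.12
tcp_pos: [462.6, -386.0, 297.2]
ft_force: [0.2, -0.1, -0.9]
grip_width: 13.4
```

```bash
python3 -m creep '[[0,0,0.0015,0,0,0],[0,0,0.0015,0,0,0]]'|grep -v ee
```

```text
clock: 11.38
tcp_pos: [462.6, -385.9, 295.5]
ft_force: [-0.0, -0.0, -0.4]
grip_width: 13.5
```

```bash
python3 -m creep '[[0,0,0.0015,0,0,0],[0,0,0.0015,0,0,0]]'|grep -v ee
```

```text
clock: 11.62
tcp_pos: [462.5, -385.9, 293.8]
ft_force: [0.1, 0.1, -1.2]
grip_width: 13.8
```

```bash
python3 -m creep '[[0,0,0.001,0,0,0],[0,0,0.001,0,0,0]]'|grep -v ee
```

```text
clock: 11.88
tcp_pos: [462.5, -385.8, 292.7]
ft_force: [-0.0, -0.0, -1.9]
grip_width: 13.9
```

```bash
python3 -m creep '[[0,0,0.001,0,0,0],[0,0,0.001,0,0,0]]'|grep -v ee
```

```text
clock: 12.12
tcp_pos: [462.5, -385.9, 291.9]
ft_force: [0.6, 0.8, 0.2]
grip_width: 13.7
```

```bash
cat > f.py <<'E'
from h import *
F=[];P=[]
for i in range(6):
    o=manip.get_obs();F.append(o["ft_force"]);P.append(o["tcp_pos"]);optics.grab_frame("top")
print("t",round(o["clock"],2),"F",np.mean(F,0).round(2),"tcp",np.mean(P,0).round(1))
E
python3 f.py; python3 -m creep '[[0,0,0.001,0,0,0],[0,0,0.001,0,0,0]]'>/dev/null; python3 f.py
```

```text
t 12.38 F [0.24 0.18 0.37] tcp [ 462.5 -385.9  291.9]
t 12.93 F [-0.05  0.17  0.71] tcp [ 462.5 -385.9  290.9]
```

Contact is springy (about 0.5 N/mm), so this is the button, lying about 43 mm deep. I'll press down to its stop.

```bash
python3 -m creep '[[0,0,0.001,0,0,0],[0,0,0.002,0,0,0],[0,0,0.0025,0,0,0]]'>/dev/null; python3 f.py; python3 -m creep '[[0,0,0.0008,0,0,0],[0,0,0.0015,0,0,0]]'>/dev/null; python3 f.py
```

```text
t 13.6 F [-0.07  0.36  2.59] tcp [ 462.6 -385.9  288.5]
t 14.15 F [-0.15  0.55  3.43] tcp [ 462.6 -385.9  287. ]
```

```bash
python3 -m creep '[[0,0,0.0006,0,0,0],[0,0,0.0012,0,0,0]]'>/dev/null; python3 f.py; python3 -c "from h import *; st(); print('push dir -y unit: jaw yaw -1.3003 target')"
```

```text
t 14.7 F [-0.97  0.97  6.19] tcp [ 462.6 -385.9  286.2]
t 14.75 tcp [ 462.6 -385.9  286.3] F [-1.09  0.48  5.2 ] w 13.3 jawyaw -1.3016 z [-0.0044  0.0022 -1.    ] q [ 0.72  0.68 -0.1   1.69  0.09  0.78 -0.72]
push dir -y unit: jaw yaw -1.3003 target
```

```bash
python3 -m creep '[[0,0.001,0.0006,0,0,0],[0,0.002,0.0006,0,0,0],[0,0.003,0.0006,0,0,0],[0,0.004,0.0006,0,0,0]]'; python3 -m creep '[[0,0.001,0.0006,0,0,0],[0,0.002,0.0006,0,0,0],[0,0.003,0.0006,0,0,0]]'
```

```text
clock: 15.25
tcp_pos: [463.6, -389.3, 286.2]
ee_rot: [-3.109, -0.421, 0.007]
ft_force: [-2.0, 2.9, 7.0]
grip_width: 13.8
clock: 15.62
tcp_pos: [464.4, -391.7, 286.2]
ee_rot: [-3.108, -0.422, 0.008]
ft_force: [-1.7, 2.2, 8.0]
grip_width: 13.3
```

```bash
python3 -m creep '[[0,0.0015,0.0002,0,0,0],[0,0.003,0.0002,0,0,0],[0,0.0045,0.0002,0,0,0],[0,0.006,0.0002,0,0,0]]'; python3 f.py
```

```text
clock: 16.12
tcp_pos: [465.9, -397.0, 286.2]
ee_rot: [-3.106, -0.422, 0.009]
ft_force: [-1.9, 1.6, 6.2]
grip_width: 13.6
t 16.38 F [-1.4   1.66  5.83] tcp [ 465.9 -397.1  286.2]
```

```bash
python3 -m creep '[[0,0.002,0.0003,0,0,0],[0,0.004,0.0003,0,0,0],[0,0.006,0.0003,0,0,0],[0,0.008,0.0003,0,0,0],[0,0.01,0.0003,0,0,0]]'; python3 -c "from h import *;st()"
```

```text
clock: 17.05
tcp_pos: [468.5, -406.2, 286.2]
ee_rot: [-3.105, -0.422, 0.009]
ft_force: [-1.7, 1.3, 6.5]
grip_width: 13.3
t 17.05 tcp [ 468.5 -406.2  286.2] F [-1.67  1.32  6.53] w 13.3 jawyaw -1.3009 z [-0.0069  0.0069 -1.    ] q [ 0.74  0.7  -0.1   1.64  0.09  0.82 -0.7 ]
```

```bash
python3 -m creep '[[0,0.002,0.0003,0,0,0],[0,0.004,0.0003,0,0,0],[0,0.006,0.0003,0,0,0],[0,0.008,0.0003,0,0,0],[0,0.01,0.0003,0,0,0]]'; python3 -c "from h import *;st()"
```

```text
clock: 17.68
tcp_pos: [471.1, -415.3, 286.2]
ee_rot: [-3.104, -0.422, 0.01]
ft_force: [-0.8, 1.3, 6.4]
grip_width: 13.3
t 17.68 tcp [ 471.1 -415.3  286.2] F [-0.8   1.29  6.37] w 13.3 jawyaw -1.3007 z [-0.0079  0.0085 -0.9999] q [ 0.75  0.71 -0.1   1.61  0.09  0.83 -0.69]
```

```bash
python3 -m creep '[[0,0.002,0.0003,0,0,0],[0,0.004,0.0003,0,0,0],[0,0.006,0.0003,0,0,0],[0,0.008,0.0003,0,0,0],[0,0.01,0.0003,0,0,0]]'
```

```text
clock: 18.3
tcp_pos: [473.8, -424.4, 286.2]
ee_rot: [-3.102, -0.422, 0.011]
ft_force: [-1.7, 1.7, 6.6]
grip_width: 13.6
```

```bash
python3 -m creep '[[0,0.002,0.0003,0,0,0],[0,0.004,0.0003,0,0,0],[0,0.006,0.0003,0,0,0],[0,0.0075,0.0003,0,0,0],[0,0.009,0.0003,0,0,0]]'; python3 f.py
```

```text
clock: 18.92
tcp_pos: [476.1, -432.6, 286.1]
ee_rot: [-3.1, -0.422, 0.013]
ft_force: [-2.0, 2.0, 7.3]
grip_width: 13.4
t 19.18 F [-1.15  1.69  6.34] tcp [ 476.1 -432.7  286.2]
```

```bash
python3 -m creep '[[0,0.0015,-0.0003,0,0,0],[0,0.003,-0.0003,0,0,0]]'; python3 f.py
```

```text
clock: 19.48
tcp_pos: [476.8, -435.1, 286.2]
ee_rot: [-3.099, -0.422, 0.013]
ft_force: [-0.4, 2.3, 3.9]
grip_width: 13.0
t 19.73 F [-0.84  1.86  4.03] tcp [ 476.9 -435.4  286.3]
```

```bash
python3 -m creep '[[0,0.001,-0.0001,0,0,0],[0,0.0017,-0.0001,0,0,0]]'; python3 f.py
```

```text
clock: 20.02
tcp_pos: [477.3, -437.0, 286.3]
ee_rot: [-3.1, -0.422, 0.013]
ft_force: [-1.1, 2.2, 4.3]
grip_width: 13.7
t 20.27 F [-1.3   2.71  4.16] tcp [ 477.3 -437.   286.3]
```

```bash
python3 -m creep '[[0,0.0007,-0.0001,0,0,0],[0,0.0014,-0.0001,0,0,0]]'; python3 f.py
```

```text
clock: 20.58
tcp_pos: [477.8, -438.4, 286.4]
ee_rot: [-3.1, -0.422, 0.012]
ft_force: [-0.6, 2.2, 3.1]
grip_width: 13.3
t 20.82 F [-1.14  1.96  3.76] tcp [ 477.8 -438.5  286.4]
```

Still sliding at around 2 N, so I'll continue gently.

```bash
python3 -m creep '[[0,0.0007,-0.0001,0,0,0],[0,0.0014,-0.0001,0,0,0]]'>/dev/null; python3 f.py
```

```text
t 21.38 F [-0.27  2.01  3.18] tcp [ 478.2 -439.8  286.5]
```

```bash
python3 -m creep '[[0,0.0007,0,0,0,0],[0,0.0014,0,0,0,0]]'>/dev/null; python3 f.py
```

```text
t 21.93 F [-0.79  2.39  3.8 ] tcp [ 478.6 -441.2  286.5]
```

```bash
python3 -m creep '[[0,0.0007,0,0,0,0],[0,0.0014,0,0,0,0]]'>/dev/null; python3 f.py
```

```text
t 22.48 F [-1.04  4.02  5.16] tcp [ 479.  -442.   286.4]
```

```bash
python3 -m creep '[[0,0.0007,0,0,0,0],[0,0.0014,0,0,0,0]]'>/dev/null; python3 f.py
```

```text
t 23.02 F [-1.73  5.05  5.4 ] tcp [ 479.3 -442.7  286.3]
```

```bash
python3 -m creep '[[0,-0.001,-0.001,0,0,0],[0,-0.002,-0.005,0,0,0],[0,-0.002,-0.015,0,0,0],[0,-0.002,-0.03,0,0,0],[0,-0.002,-0.045,0,0,0]]'; python3 -m creep '[[0,0,-0.02,0,0,0],[0,0,-0.035,0,0,0],[0,0,-0.035,0,0,0]]'; python3 - <<'E'
from h import *
st(); im,c,o=grab("wrist"); im2,c2,_=grab("top")
tip=o["tcp_pos"]+R.from_rotvec(o["ee_rot"]).apply([0,0,251]);print("tip",tip,proj(c,tip))
f=im[:,:,::-1][60:270,120:420];g=im2[:,:,::-1][175:275,290:410]
m=np.zeros((420,800,3),np.uint8);m[:308,:440]=cv2.resize(f,(440,308),interpolation=cv2.INTER_CUBIC);m[:300,440:]=cv2.resize(g,(360,300),interpolation=cv2.INTER_CUBIC)
cv2.imwrite("pics/z5.png",(255*(m/255.)**.6).astype(np.uint8))
E
```

```text
clock: 23.7
tcp_pos: [479.2, -442.1, 332.7]
ee_rot: [-3.099, -0.422, 0.013]
ft_force: [0.1, 0.0, -0.7]
grip_width: 13.7
clock: 24.08
tcp_pos: [479.8, -442.8, 369.7]
ee_rot: [-3.102, -0.422, 0.009]
ft_force: [-0.2, -0.0, -0.5]
grip_width: 13.2
t 24.07 tcp [ 479.8 -442.8  369.7] F [-0.2  -0.04 -0.54] w 13.2 jawyaw -1.3003 z [-0.007   0.0101 -0.9999] q [ 0.77  0.66 -0.11  1.45  0.07  1.05 -0.65]
tip [ 478.02362022 -440.27731899  118.68018714] [[277.90054795 217.84071181]]
```

View pics/z5.png

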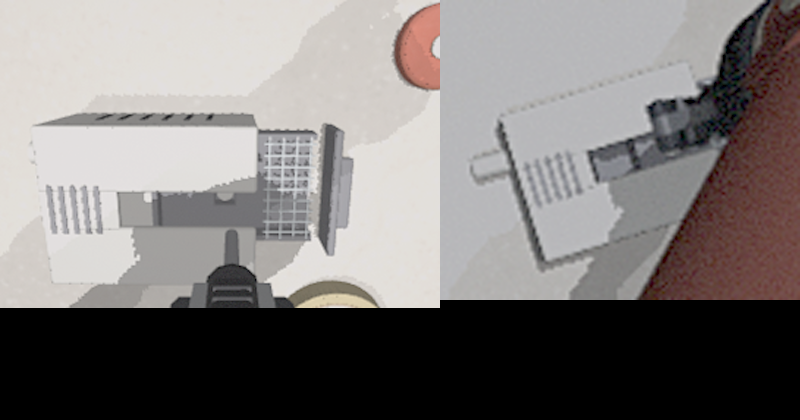

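The wrist view shows the cassette well out (face plate at crop x=330), the button in the slot near its open end, and the pin straight in the grip. Next is the return to the stand.

```bash
python3 -c "
from h import *
print(row([528.4,-126.1,362],np.radians(-110)))"
```

```text
(array([ 0.13187, -0.29154,  0.00905]), array([-0.0129,  0.0112,  0.6196]))
```

```bash
python3 -m creep '[[0.023,-0.05,0,-0.002,0.002,0.11],[0.046,-0.1,0.002,-0.005,0.004,0.23],[0.068,-0.15,0.004,-0.008,0.007,0.35],[0.09,-0.2,0.006,-0.01,0.009,0.48],[0.112,-0.25,0.008,-0.013,0.011,0.6]]' >/dev/null; python3 -c "
from h import *
st();print(row([528.4,-126.1,362],np.radians(-110)))"
```

```text
t 24.8 tcp [ 520.2 -169.6  361.6] F [ 1.31 -0.   -1.16] w 13.3 jawyaw -1.9042 z [-1.6e-03  5.0e-04 -1.0e+00] q [ 0.24  0.5   0.05  1.78 -0.03  0.86 -1.6 ]
(array([-0.00649, -0.04378, -0.00041]), array([0.0001, 0.0017, 0.0156]))
```

```bash
python3 -m creep '[[-0.003,-0.02,0,0,0.001,0.01],[-0.0065,-0.0438,0,0,0.0017,0.0156],[-0.0065,-0.0438,0,0,0.0017,0.0156],[-0.0065,-0.0438,0,0,0.0017,0.0156]]' >/dev/null; python3 f.py; python3 - <<'E'
from h import *
st(); im,c,o=grab("wrist"); im2,c2,_=grab("side")
tip=o["tcp_pos"]+R.from_rotvec(o["ee_rot"]).apply([0,0,251]);print("tip",tip,proj(c,tip),proj(c,[528.2,-125.5,72]),proj(c2,tip))
print(row([528.4,-126.1,362],np.radians(-110),o))
f=im[:,:,::-1][130:270,210:350];g=im2[:,:,::-1][170:270,160:260]
m=np.zeros((400,800,3),np.uint8);m[:,:400]=cv2.resize(f,(400,400),interpolation=cv2.INTER_CUBIC);m[:,400:]=cv2.resize(g,(400,400),interpolation=cv2.INTER_CUBIC)
cv2.imwrite("pics/z6.png",(255*(m/255.)**.6).astype(np.uint8))
E
```

```text
t 25.55 F [ 0.26 -0.04 -0.71] tcp [ 528.  -127.6  361.4]
t 25.6 tcp [ 528.2 -126.9  361.6] F [ 0.07 -0.11 -0.99] w 13.6 jawyaw -1.9213 z [-1.e-04 -4.e-04 -1.e+00] q [ 0.16  0.5   0.05  1.79 -0.03  0.85 -1.69]
tip [ 528.16824978 -127.03990474  110.58852514] [[277.82195929 217.82204044]] [[276.07070413 203.57802495]] [[206.83303197 210.10220068]]
(array([-9.0e-05, -8.7e-04, -4.1e-04]), array([ 0.0004, -0.0001, -0.0014]))
```

View pics/z6.png

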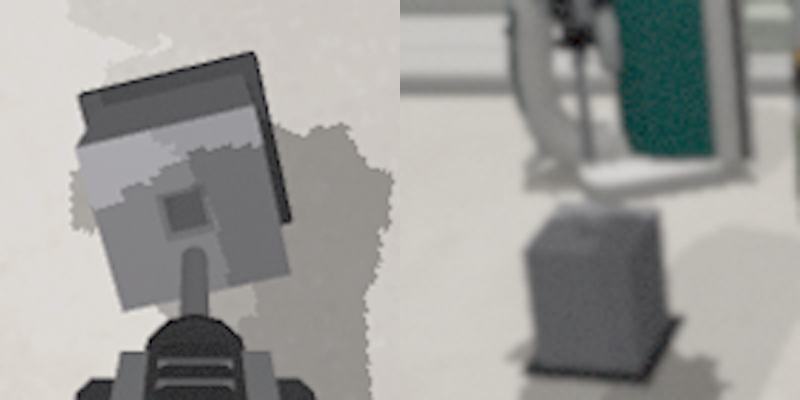

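The wrist crop shows the empty hole at about (274.5,203) and the tip at (278,218), so the tip is slightly to the right. I'll compute the correction.

```bash
python3 - <<'E'
from h import *
F=[];H=[];f=optics.grab_frame("wrist")
M=np.array(f["mount"]);K=cam("top",dict(f,attitude=[0,0,0],xyz=[0,0,0]))[0]
# in tool coords: hole at TCP depth (361.5-72)
d=M[:3,:3]@np.diag([1,-1,-1])@np.linalg.solve(K,[274.5,203,1]); s=(361.5-72-M[2,3])/d[2]; print("hole in tool",(M[:3,3]+s*d).round(2))
d=M[:3,:3]@np.diag([1,-1,-1])@np.linalg.solve(K,[277.9,218,1]); s=(251-M[2,3])/d[2]; print("tip in tool",(M[:3,3]+s*d).round(2))
st()
E
```

```text
hole in tool [ 6.000e-02 -2.870e+00  2.895e+02]
tip in tool [-1.50e-01  6.00e-02  2.51e+02]
t 25.75 tcp [ 528.3 -126.4  361.6] F [ 0.54 -0.27 -1.02] w 13.6 jawyaw -1.9203 z [ 1.e-04 -1.e-04 -1.e+00] q [ 0.16  0.5   0.05  1.79 -0.03  0.85 -1.69]
```

```bash
python3 -m creep '[[0,-0.0022,0.01,0,0,0],[0,-0.0022,0.02,0,0,0],[0,-0.0022,0.03,0,0,0],[0,-0.0022,0.03,0,0,0]]' >/dev/null; python3 f.py; python3 - <<'E'
from h import *
st(); im,c,o=grab("wrist"); 
f=im[:,:,::-1][150:270,210:370]
cv2.imwrite("pics/z7.png",(255*(cv2.resize(f,(800,600),interpolation=cv2.INTER_CUBIC)/255.)**.6).astype(np.uint8))
E
```

```text
t 26.5 F [-0.12  0.22 -0.66] tcp [ 529.1 -124.4  331.4]
t 26.55 tcp [ 529.2 -124.4  332. ] F [ 0.42 -0.3   0.05] w 13.2 jawyaw -1.9204 z [ 9.e-04 -3.e-04 -1.e+00] q [ 0.16  0.54  0.05  1.83 -0.03  0.78 -1.7 ]
```

View pics/z7.png

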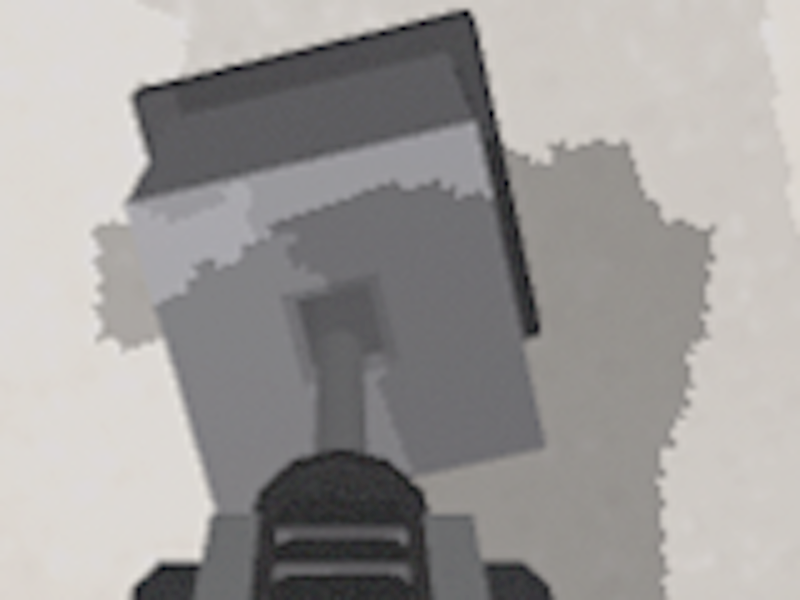

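The tip sits over the centre of the hole: tip at crop (340,340), hole centre at about (340,326), which is the offset expected for 8–9 mm of height. Inserting now.

```bash
python3 -m creep '[[0,0,0.004,0,0,0],[0,0,0.008,0,0,0],[0,0,0.012,0,0,0],[0,0,0.016,0,0,0]]'; python3 f.py
```

```text
clock: 27.1
tcp_pos: [529.1, -124.4, 315.6]
ee_rot: [3.094, -0.546, 0.001]
ft_force: [0.3, -0.3, -0.9]
grip_width: 13.7
t 27.35 F [ 0.11 -0.35 -0.7 ] tcp [ 529.1 -124.3  315.6]
```

```bash
python3 -m creep '[[0,0,0.01,0,0,0],[0,0,0.02,0,0,0],[0,0,0.03,0,0,0],[0,0,0.04,0,0,0],[0,0,0.048,0,0,0]]'; python3 f.py; python3 -m creep '[[0,0,0.002,0,0,0],[0,0,0.004,0,0,0],[0,0,0.005,0,0,0]]'; python3 f.py
```

```text
clock: 28.02
tcp_pos: [529.2, -124.4, 267.2]
ee_rot: [3.094, -0.546, 0.001]
ft_force: [1.3, -0.1, -0.9]
grip_width: 13.6
t 28.27 F [ 0.05 -0.28 -0.46] tcp [ 529.2 -124.4  267.4]
clock: 28.7
tcp_pos: [529.5, -124.5, 263.3]
ee_rot: [3.094, -0.546, 0.003]
ft_force: [-0.0, 1.3, -0.9]
grip_width: 13.4
t 28.95 F [ 0.24  0.44 -0.29] tcp [ 529.5 -124.5  263.3]
```

```bash
python3 -m creep '[[0,0,0.001,0,0,0],[0,0,0.0015,0,0,0]]'>/dev/null; python3 f.py; python3 -m creep '[[0,0,0.0008,0,0,0],[0,0,0.0015,0,0,0]]'>/dev/null; python3 f.py
```

```text
t 29.5 F [ 0.22 -0.03 -0.55] tcp [ 529.5 -124.5  261.9]
t 30.05 F [-1.44  0.17  5.77] tcp [ 529.6 -124.5  261.3]
```

Seated at z = 261.3, the same height as at the grasp. Releasing and rising.

```bash
python3 -m creep '[[0,0,0,0,0,0],[0,0,0,0,0,0],[0,0,0,0,0,0],[0,0,0,0,0,0]]' 0.05; python3 -m creep '[[0,0,-0.02,0,0,0],[0,0,-0.05,0,0,0],[0,0,-0.09,0,0,0],[0,0,-0.13,0,0,0],[0,0,-0.15,0,0,0]]'; python3 -m creep '[[-0.04,0,0,0,0,0],[-0.08,0,0,0,0,0],[-0.08,0,0,0,0,0]]'>/dev/null; python3 - <<'E'
from h import *
st(); im,c,_=grab("wrist"); im2,c2,_=grab("top")
print(proj(c,[[528.4,-125.5,72],[528.4,-125.5,136]]))
f=im[:,:,::-1];g=im2[:,:,::-1][150:310,180:430]
m=np.zeros((600,800,3),np.uint8);q=f[20:190,170:370];m[:340,:400]=cv2.resize(q,(400,340),interpolation=cv2.INTER_CUBIC);m[:256,400:]=cv2.resize(g,(400,256),interpolation=cv2.INTER_CUBIC)
s=grab("side")[0][:,:,::-1][180:290,180:400];m[345:545,400:]=cv2.resize(s,(400,200),interpolation=cv2.INTER_CUBIC)
cv2.imwrite("pics/z8.png",(255*(m/255.)**.6).astype(np.uint8))
E
```

```text
clock: 30.6
tcp_pos: [529.6, -124.5, 261.1]
ee_rot: [3.094, -0.546, 0.004]
ft_force: [0.7, 0.3, -0.6]
grip_width: 50.2
clock: 31.22
tcp_pos: [529.4, -124.5, 413.5]
ee_rot: [3.093, -0.546, 0.01]
ft_force: [-0.7, -0.2, 0.4]
grip_width: 50.2
t 31.6 tcp [451.7 -96.2 413. ] F [ 1.02 -0.2   0.75] w 50.1 jawyaw -1.9196 z [ 3.4e-03 -4.0e-04 -1.0e+00] q [ 0.12  0.32  0.05  1.93 -0.02  0.89 -1.73]
[[279.31486647 107.37837956]
 [279.82623212 106.69159949]]
```

View pics/z8.png

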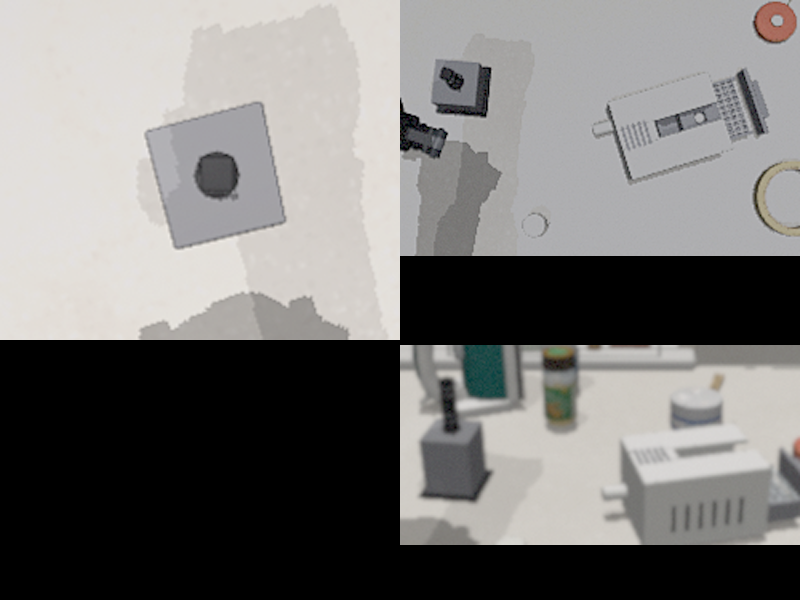

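The final view shows the pin upright in the stand with its collar flat. The cassette is well out, with the button at top-image (367,223), and the reel and jar are undisturbed. One numeric check of the extension before handing in.

```bash
python3 - <<'E'
from h import *
_,c,_=grab("top"); p=ray(c,(343.6,230.2),41);q=ray(c,(366.7,222.8),41); print(p,q,np.linalg.norm(p-q))
print("face plate: ",ray(c,(380.3,178),70)if 0 else "")
# reference scale: unit slot start vs button
from cell import manip; st()
E
```

```text
[ 464.14432096 -387.46494855   41.        ] [ 478.03320975 -435.69994861   41.        ] 50.194785210928096
face plate:  
t 31.8 tcp [455.1 -97.4 413.2] F [-0.33 -0.48 -0.86] w 50.2 jawyaw -1.9207 z [ 0.0073 -0.0017 -1.    ] q [ 0.12  0.32  0.05  1.93 -0.02  0.89 -1.73]
```

The extension measures 50.2 mm, so the cassette is fully out.

```bash
python3 -m creep '[[0,0,0,0,0,0],[0,0,0,0,0,0]]'; python3 -c "
from cell import order; print(order.finish_job())"
```

```text
clock: 32.05
tcp_pos: [455.6, -97.6, 413.0]
ee_rot: [3.093, -0.547, 0.012]
ft_force: [-0.5, 0.1, 0.8]
grip_width: 50.3
the job is handed in; nothing more can be done
None
```

The job is done and handed in at about 32 s on the robot's clock. The cassette is fully out and the pin is back in its stand.

- **Button and cassette:** I felt for the button with the pin, found it about 43 mm below the roof and pressed it to its stop. I kept it down while pushing the cassette out to its end stop. The highest press plus push I read was about 11.5 N, against the 15 N limit. Forces were read only between short moves, so a brief higher peak could have gone unseen.
- **Cassette check:** The button moved 50.2 mm in the top camera's images, against the 50 mm stop. The pin itself travelled about 59 mm. I put most of the difference down to play in the well and flex, but did not check that. The rising force at the end also shows it reached the stop.
- **Pin check:** The pin came to rest at the same height as when I picked it up (261.3 mm at the tool). The last pictures show it upright with its collar flat on the stand.
- **Surroundings:** The reel and jar look untouched, and the gripper is clear of everything. No check failed.

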